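Build a pressed cooling stack on a test board

ROBOT

A 6-joint arm with a two-finger parallel gripper is mounted at the origin on the work surface. World frame = base frame: x ahead of the robot, y to its left, z up, the work surface at z = 0. Lengths are in mm, angles in degrees, forces in N, time in s.
With the tool pointing down it reaches from about 300 to 850 mm from the base axis. Payload 4.2 kg.
Tool frame: the origin (TCP) lies at the very end of the fingers, on their centre line; the grasp point (between the pads) lies 19 mm behind it (env.tcp_to_grasp is the distance from the TCP to the grasp point, in mm); z points along the fingers, y is the line along which they close (so a half turn about z gives the same grasp; the last joint's range is limited). The gripper opens to 91 mm and grips with 3 to 60 N. Pads are 32 mm wide; open, the fingers measure 118 mm over their backs; the gripper's body (76 mm by 178 mm) begins 60 mm behind the grasp point.
Start: joints at [73.281, 18.312, 89.639, -0, 72.044, -1.146], TCP at [154.371, 553.911, 175.176] pointing down, gripper open.
Joint ranges: [-177.97, 177.97], [-48.28, 115.42], [12.27, 149.76], [-77.06, 257.06], [2.81, 150.46], [-146.56, 146.56]. Speed limits (degrees/s): [147.25, 147.25, 180, 180, 180, 180].

INTERFACE

Orientations are given as [roll, pitch, yaw] about the fixed x, y, z axes, in that order (R = Rz(yaw) Ry(pitch) Rx(roll)).
In Python, from workcell import env gives the robot as it stands.
- The arm moves only by the tool move_arm, never from a script. Its argument "plan" is a list of rows, each a list of 3 entries, a list of its own where there are three numbers: the shift along the world's x, y, z in cm, then the turn about the world's z in degrees, then the closure, from 0 (fully open) to 1 (shut). In form: [[[x, y, z], turn, claw], ...]. A call has 1 to 5 rows; each row shifts and turns the commanded pose from where the row before left it; what a row does not reach is not made up. A row lasts 1/10 s, in which the tool goes at most 50 mm and 8.59 degrees, less where a joint would pass 70% of its speed; a pose out of reach is approached as far as the arm can. A call is refused whole if a number of a shift passes 5 or a number of a turn 8.59, either way. A call with a gripper value outside its range is refused whole. The fingers move at their own pace and stop on an object; "squeeze" is the grip in N (left out, the last holds). Time passes only in rows, so rows that do not move let the fingers close. It gives the time, the measured TCP pose, the force, the opening and the grip force at its end, in the units of the state.
- env.state(): the state, without advancing time (a new reading comes with each control period).
- env.grab_frame(name): name is "scene" or "top" or "wrist"; returns a dict with "frame" (400x640x3 uint8, red, green, blue), "z_map" (400x640 float32, mm along the optical axis (not along the pixel's ray), 0 where there is no reading), "fovy" (degrees; the focal length in pixels is half the picture's height over the tangent of half this angle, whatever the lens; pixels are square), "cx", "cy" (the principal point, pixels), "position" and "orientation" of the camera in the world. Camera axes: x right, y down, z forward; pixel columns grow to the right and rows downward; lengths in mm; the calibration is good to about 2 mm. A picture is of the moment at which its call begins.
- env.job_done(): hands the job in; it is judged then, once.
Trained networks look in a picture, given as the dict that the camera call returned (one of the last four; its "shot" number tells which), for a name from the list of things; names that differ only in an ending like _2 or _b are one class to them, and where a whole thing is asked for, a point or a joint stands for the part that bears it (a point fixed in the world has none). Each returns a list of dicts, best first, with "score" (0 to 1); they miss things now and then, are a little off and sometimes report something else, mostly with a low value. They report only what shows in the picture. A call takes as long as a camera call. They do not tell look-alikes from the thing itself.
- env.search_frame(picture, label): "point" ([column, row] in pixels, amid what is visible of it).
- env.landmark_of(picture, label): "point" ([column, row] in pixels: a listed point, or the origin of a listed thing).
The state is a dict: "time_s": time; "qpos": joint angles; "qvel": joint speeds; "effort": joint torques, N m; "ee_pos": TCP position; "ee_rot": TCP orientation; "force": force on the tool from outside, world axes, zero at the start; "torque": the same for the moment, N m; "gripper_width": finger opening in mm; "gripper_force": force on a finger pad.
Only numpy, scipy, OpenCV 4.12 (cv2) and the standard library are available. Lean on these libraries where they do the work, as an engineer would, in place of code of your own. Each camera call takes 0.05 s, during which the arm holds its last target. There are 200 camera calls.

TASK

Build up the cooling stack in the sprung nest in the middle of the nearer circuit board: lay the plain rectangular aluminium plate on the copper bed between the pins, let go of it, and gently press it about 5 mm down on the springs for a moment to feel that it lies flat. Only then add the dark finned heatsink on top of it, fins up, let go, and press that down in the same way; finish with both lying flat and the springs back up. Do not drop or slam the parts, and leave everything else on the bench where it is.

Things in the scene. Friction and masses are not known exactly. Their poses are not given: they have to be found in the camera images.
- board: Green circuit board 220 x 180 mm (x, y), fixed on four rubber feet, top 23 mm above the mat. Origin on the mat under its centre. In its middle the nest: black base 150 x 85 mm, top at 32 mm, with a copper bed on springs and eight steel pins. Parts outside the base rise to at most 41 mm and lie over 75 mm from the centre along x; beside the bed's middle nothing rises above 32 mm.
- bed_top (a point): Centre of the copper bed's top (106 x 48 mm, long side along x, z up), 50 mm above the mat with springs up; moves with the bed. Steel pins, 6 mm diameter, at x = +-42, y = +-30.5 and x = +-60.5, y = +-14 mm, leave 2.5 mm clear on each side of the parts; their tips taper over the last 8 mm and end 30 mm above the bed.
- bed (a joint): Travel of the copper bed, m: 0 = springs up, grows as it is pressed straight down, hard stop at 0.008. Stays up under the weight of both parts. With the plate on, it starts to give at about 4 N of push, is 2 mm down at 5.5 N and at the stop at 10 N; with the heatsink too, about 2.5 N less. A press counts when the bed is over 2 mm down for 0.2 s with the part flat.
- plate: Plain aluminium heat spreader, a rectangular slab 110 x 50 x 14 mm (x, y, z), about 0.18 kg, lying flat on the mat. Origin at the centre of its underside, z up. It goes in first.
- heatsink: Dark metal heatsink, 110 x 50 x 36 mm (x, y, z), about 0.25 kg: base 8 mm, upright fins along x above it, standing on its base. Origin at the centre of its underside, z up. The 50 mm sides are flat to grip; the fin tops can be pressed with closed fingers.
- spool: Bystander: grey wire spool standing on its flange, 56 mm diameter, 42 mm high. Origin at its underside; leave it alone.
- bottle: Bystander: white bottle, 44 mm diameter, 100 mm high. Origin at its underside; leave it alone.
- square_plate: Bystander: thin square aluminium plate 70 x 70 x 6 mm that does not fit the nest. Origin at its underside; leave it alone.
- capacitor: Bystander: aluminium can capacitor standing up, 36 mm diameter, 50 mm high. Origin at its underside; leave it alone.
Things that resemble listed ones, but are neither listed nor needed, are in the scene too. What is meant by the plate is not blue, and is the larger of those in its own colour. There is more than one size of the heatsink; the one meant has the size given above.

How it is judged:
By the outcome, as a careful person would: the job done as asked, in the order asked, and still so for the second after the job is handed in, with the robot touching nothing.
It also fails if it takes over 67 s, if anything falls off the work surface, if the arm or the gripper's body presses on something with over 40 N, if the wrist force passes 120 N, or if a joint passes its speed limit or range.

## Working session

There is one attempt and no reset: what is moved stays moved. The work goes in short steps, Python scripts to look and compute and a tool call to move; the robot and the scene stay as the last step left them, time stands still between calls to the robot, and variables do not carry over. Pictures are saved under pics/ and viewed, at most 10 in all, crops included, and the job is handed in when it is done.

Besides the shell and the picture viewer there is one more tool, called after "Request:" as name(argument=value, ...), one argument or row to a line, values as JSON. move_arm: Moves the arm, as the interface text tells. Its arguments: {"type":"object","properties":{"plan":{"type":"array","items":{"type":"array"}},"squeeze":{"type":"number"}},"required":["plan"]}

```bash
mkdir -p pics; ls; cat > h.py <<'E'
import numpy as np, cv2
from workcell import env
from scipy.spatial.transform import Rotation as R
def rot(o):
    o=np.array(o,float)
    if o.shape==(3,3): return o
    if o.size==4: raise SystemExit('quat '+str(o))
    return R.from_euler('xyz',o,degrees=True).as_matrix()
def cloud(p):
    z=p['z_map'].astype(float); h,w=z.shape
    f=h/2/np.tan(np.radians(p['fovy'])/2)
    v,u=np.mgrid[:h,:w]
    c=np.stack([(u-p['cx'])/f*z,(v-p['cy'])/f*z,z],-1)
    P=c@rot(p['orientation']).T+np.array(p['position'])
    P[z==0]=np.nan
    return P
E
python3 - <<'E'
from h import *
for n in ['top','scene']:
    p=env.grab_frame(n); cv2.imwrite(f'pics/{n}0.png',p['frame'][...,::-1])
    print(n,p['fovy'],p['cx'],p['cy'],p['position'],p['orientation'])
    P=cloud(p)
    for l in ['board','bed_top','plate','heatsink','square_plate','spool','bottle','capacitor']:
        for d in (env.landmark_of(p,l) if l=='bed_top' else env.search_frame(p,l))[:4]:
            c,r=[int(round(x)) for x in d['point']]
            print(l,(c,r),round(d['score'],2),P[min(r,399),min(c,639)].round(0))
print(env.state())
E
```

```text
pics
top 51.70588726033842 323.9084666324073 202.29296196052405 [ 349.35390708   38.69383129 1182.78080725] [-174.88109213    0.87892423  -90.15564606]
board (327, 168) 0.6 [546.  47.  51.]
bed_top (329, 163) 0.88 [560.  41.  50.]
plate (430, 160) 0.66 [ 575. -248.   10.]
plate (471, 169) 0.64 [ 547. -362.   15.]
plate (421, 268) 0.57 [ 269. -214.   15.]
heatsink (177, 245) 0.88 [335. 458.  54.]
heatsink (226, 183) 0.6 [509. 334.  25.]
square_plate (234, 233) 0.7 [368. 314.   5.]
square_plate (331, 164) 0.61 [558.  36.  49.]
spool (273, 222) 0.52 [397. 197.  45.]
bottle (415, 222) 0.5 [ 395. -189.   73.]
capacitor (460, 240) 0.69 [ 346. -313.   52.]
scene 51.79328722830482 323.3891986337997 200.28222515447422 [ 997.82056988 -557.91277966  757.09739376] [-130.32434975   -0.20341969   43.26493554]
board (358, 237) 0.85 [579.  13.  44.]
bed_top (356, 224) 0.55 [548.  42.  47.]
bed_top (407, 181) 0.43 [524. 305.  23.]
plate (275, 310) 0.91 [ 568. -249.    8.]
plate (220, 340) 0.9 [ 545. -373.   14.]
plate (205, 235) 0.87 [ 274. -223.   13.]
plate (357, 237) 0.31 [568.  24.  28.]
heatsink
[... 347 characters left out ...]
78) 0.2 [403. 177.  41.]
{'time_s': 0.9, 'qpos': array([ 7.32814710e+01,  1.83099804e+01,  8.96395126e+01,  3.17749926e-04,
        7.20423643e+01, -1.14438183e+00]), 'qvel': array([ 0.02197719,  0.06708864,  0.00709733, -0.03538667, -0.05311419,
        0.02272928]), 'effort': array([ 1.54432855e-04, -4.12331486e+01, -2.32234561e+01,  7.28587992e-02,
        3.74285853e-02, -1.18394109e-05]), 'ee_pos': array([154.36864779, 553.91679257, 175.19170854]), 'ee_rot': array([ 1.79991853e+02, -1.39598575e-04,  1.64425755e+02]), 'force': array([-0.2784222 ,  0.01430271,  0.34808675]), 'torque': array([ 0.03487535, -0.02250848, -0.01023611]), 'gripper_force': 0.0, 'gripper_width': 91.33452860020593}
```

View pics/top0.png

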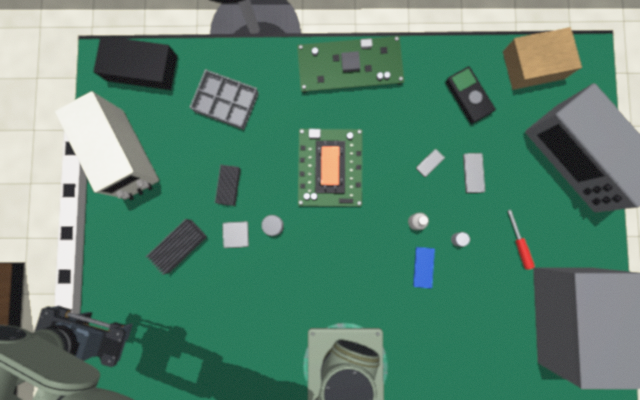

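View pics/scene0.png

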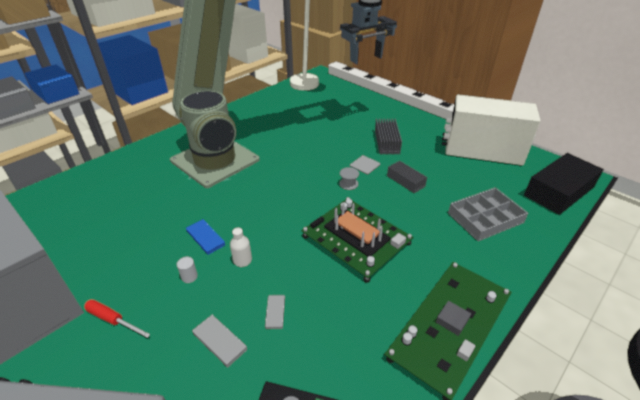

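The top view shows the grey plate at (474,172), with a smaller grey one at (430,162) and a blue one at (424,268). The finned heatsinks are at (228,185) and, larger, at (177,246). The nest is at (330,166), with its long side up the picture. Next I measure sizes and poses.

```bash
cat >> h.py <<'E'
def rect(P,c,rad,zlo,zhi,mask=None):
    q=P.reshape(-1,3); ok=(np.hypot(q[:,0]-c[0],q[:,1]-c[1])<rad)&(q[:,2]>zlo)&(q[:,2]<zhi)
    if mask is not None: ok&=mask.reshape(-1)
    q=q[ok]
    (cx,cy),(w,h),a=cv2.minAreaRect(q[:,:2].astype(np.float32))
    if w<h: w,h,a=h,w,a+90
    a=(a+90)%180-90
    return [round(float(x),1) for x in (cx,cy,w,h,a)],np.median(q[:,2]).round(1),np.percentile(q[:,2],98).round(1),len(q)
E
python3 - <<'E'
from h import *
for n in ['top','scene']:
    p=env.grab_frame(n);P=cloud(p)
    f=p['frame'].astype(int); cop=(f[...,0]>f[...,2]+50)&(f[...,0]>150)
    print(n,'mat',np.nanmedian(P[280:300,250:300,2]) if n=='top' else '')
    for l,c,zl,zh in [('plate',(548,-370),8,25),('smallplate',(575,-248),5,25),('hs',(510,330),20,50),('hsbig',(340,455),25,70),('bystsq',(368,312),3,15)]:
        print(l,rect(P,c,85,zl,zh))
    print('bed',rect(P,(558,40),80,40,60,cop))
    print('board',rect(P,(558,40),150,14,60))
    print('board',env.landmark_of(p,'board')[:1],env.landmark_of(p,'bed_top')[:1])
E
```

```text
top mat 0.004620652987910034
plate ([537.2, -370.1, 109.3, 51.9, 2.0], np.float64(14.1), np.float64(18.6), 691)
smallplate ([588.4, -240.4, 151.2, 134.6, -40.8], np.float64(9.9), np.float64(14.3), 379)
hs ([504.0, 332.0, 109.9, 51.0, -7.6], np.float64(31.9), np.float64(39.3), 686)
hsbig ([333.7, 467.6, 142.8, 69.9, -45.8], np.float64(43.3), np.float64(52.1), 1312)
bystsq ([364.7, 313.9, 163.6, 156.9, 22.8], np.float64(5.5), np.float64(10.3), 744)
bed ([553.8, 40.0, 105.2, 47.5, -0.3], np.float64(50.3), np.float64(54.3), 671)
board ([555.5, 40.2, 220.6, 180.6, -0.4], np.float64(25.0), np.float64(52.3), 4809)
board [{'point': [327.1, 167.1], 'score': 0.74}] [{'point': [330.0, 165.0], 'score': 0.84}]
scene mat 
plate ([538.9, -372.0, 111.6, 50.7, 2.0], np.float64(12.4), np.float64(15.2), 1288)
smallplate ([569.1, -249.8, 78.8, 35.7, -45.8], np.float64(8.3), np.float64(11.0), 527)
hs ([505.4, 329.8, 112.6, 55.1, -7.0], np.float64(32.3), np.float64(36.3), 522)
hsbig ([335.4, 465.4, 147.8, 69.2, -46.4], np.float64(41.2), np.float64(49.5), 543)
bystsq ([380.2, 311.5, 138.9, 112.9, -39.5], np.float64(4.6), np.float64(8.9), 229)
bed ([555.4, 39.9, 106.0, 53.6, 0.6], np.float64(48.3), np.float64(50.9), 557)
board ([554.5, 38.7, 222.7, 183.0, -0.9], np.float64(23.1), np.float64(50.2), 4432)
board [{'point': [353.7, 242.7], 'score': 0.68}] [{'point': [352.7, 224.8], 'score': 0.84}]
```

Two objects match the given sizes:
- The plate is at (538,-371), yaw 2°, measuring 110x51.
- The heatsink is at (504.5,331), yaw -7.3°, measuring 110x51.

The nest is at (554.5,40), yaw about -0.4°. I'll go to the plate first.

Request:
move_arm(
  plan=[
    [[4,-3,0],4,0],
    [[4,-3,0],4,0],
    [[4,-3,0],4,0],
    [[4,-3,0],4,0],
    [[4,-3,0],1.6,0],
  ],
  squeeze=20,
)

```text
time_s: 1.7
ee_pos: [355.7, 402.6, 175.4]
ee_rot: [180.0, 0.0, -177.8]
force: [-0.0, 0.9, 0.1]
gripper_width: 91.1
gripper_force: 0.0
```

Request:
move_arm(
  plan=[
    [[3.5,-3.5,0],0,0],
    [[3.5,-3.5,0],0,0],
    [[3.5,-3.5,0],0,0],
    [[3.5,-3.5,0],0,0],
    [[3.5,-3.5,0],0,0],
  ],
)

```text
time_s: 2.2
ee_pos: [530.6, 227.3, 175.4]
ee_rot: [180.0, 0.0, -178.0]
force: [0.5, -0.1, 0.1]
gripper_width: 91.4
gripper_force: 0.0
```

Request:
move_arm(
  plan=[
    [[0.5,-4.5,0],0,0],
    [[0.4,-4.5,0],0,0],
    [[0,-4.5,0],0,0],
    [[0,-4.5,0],0,0],
    [[0,-4.5,0],0,0],
  ],
)

```text
time_s: 2.7
ee_pos: [538.2, 2.1, 175.3]
ee_rot: [180.0, 0.0, -178.0]
force: [0.6, 0.3, -0.7]
gripper_width: 91.0
gripper_force: 0.0
```

```bash
python3 - <<'E'
from h import *
p=env.grab_frame('wrist'); cv2.imwrite('pics/w1.png',p['frame'][...,::-1]); P=cloud(p)
print(p['fovy'],p['position'],p['orientation'],env.state()['ee_pos'])
f=p['frame'].astype(int); cop=(f[...,0]>f[...,2]+50)&(f[...,0]>130)
print('bed',rect(P,(555,40),80,40,60,cop)); print('board',rect(P,(555,40),160,14,60))
print(env.landmark_of(p,'bed_top')[:1])
E
```

```text
65.51235399058663 [466.70526537  -0.77191993 384.88115126] [1.65280873e+02 3.33596166e-02 9.20043806e+01] [538.05594134  -4.64070943 175.32741993]
bed ([557.0, 35.0, 110.9, 56.4, -0.8], np.float64(50.0), np.float64(51.5), 3993)
board ([542.9, 39.5, 196.5, 180.4, -0.7], np.float64(24.1), np.float64(50.9), 22985)
[{'point': [351.7, 204.0], 'score': 0.76}]
```

View pics/w1.png

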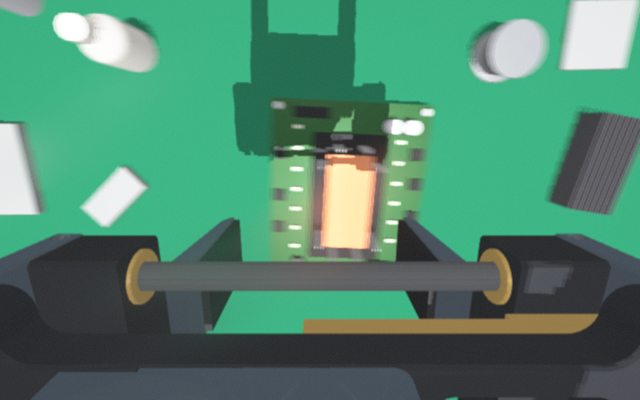

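Request:
move_arm(
  plan=[
    [[0,-5,0],0,0],
    [[0,-5,0],0,0],
    [[0,-5,0],0,0],
    [[0,-5,0],0,0],
    [[0,-5,0],0,0],
  ],
)

```text
time_s: 3.3
ee_pos: [538.6, -247.3, 175.4]
ee_rot: [180.0, 0.0, -177.9]
force: [1.1, 0.3, 0.8]
gripper_width: 91.4
gripper_force: 0.0
```

Request:
move_arm(
  plan=[
    [[0,-4,0],0,0],
    [[0,-4,0],0,0],
    [[0,-4,0],0,0],
    [[0,0,0],0,0],
  ],
)

```text
time_s: 3.7
ee_pos: [538.3, -370.2, 174.3]
ee_rot: [-179.9, -0.0, -178.2]
force: [0.1, 1.1, -0.3]
gripper_width: 91.2
gripper_force: 0.0
```

```bash
python3 - <<'E'
from h import *
p=env.grab_frame('wrist'); P=cloud(p); s=env.state()
print(p['position'],p['orientation'],s['ee_pos'],s['ee_rot'])
print('plate',rect(P,(538,-371),85,9,25)); print('mat',np.nanmedian(P[...,2]))
E
```

```text
[ 466.89965791 -372.46806611  383.94036232] [1.65306456e+02 1.34975538e-01 9.17738160e+01] [ 538.35716631 -367.42423436  174.37602989] [ 1.79951529e+02 -2.08001693e-02 -1.78130307e+02]
plate ([538.4, -371.7, 109.7, 50.1, 1.8], np.float64(14.0), np.float64(15.5), 3698)
mat 10.107962266534685
```

Request:
move_arm(
  plan=[
    [[0,-0.5,-4],0,0],
    [[0,0,-4],0,0],
    [[0,0,-4],0,0],
    [[0,0,-2.5],0,0],
    [[0,0,-1],0,0],
  ],
)

```text
time_s: 4.25
ee_pos: [537.1, -367.8, 17.3]
ee_rot: [179.8, -0.3, -177.9]
force: [0.4, 0.3, -0.9]
gripper_width: 91.4
gripper_force: 0.0
```

Request:
move_arm(
  plan=[
    [[0,0,-1],0,0.2],
    [[0,0,-0.6],0,0.3],
    [[0,0,0],0,0.4],
    [[0,0,0],0,0.5],
    [[0,0,0],0,0.6],
  ],
)

```text
time_s: 4.75
ee_pos: [539.0, -371.6, 5.3]
ee_rot: [-179.9, 0.1, -178.0]
force: [-0.0, -0.5, 0.5]
gripper_width: 54.0
gripper_force: 0.0
```

Request:
move_arm(
  plan=[
    [[0,0,0],0,0.8],
    [[0,0,0],0,0.8],
    [[0,0,0],0,0.8],
    [[0,0,0],0,0.8],
    [[0,0,0],0,0.8],
  ],
)

```text
time_s: 5.25
ee_pos: [538.4, -371.1, 4.2]
ee_rot: [180.0, -0.0, -178.0]
force: [0.5, 0.7, 0.8]
gripper_width: 18.6
gripper_force: 0.0
```

```bash
python3 - <<'E'
from h import *
p=env.grab_frame('wrist'); P=cloud(p); s=env.state()
q=env.grab_frame('scene'); Q=cloud(q)
print(s['ee_pos'],s['ee_rot'],s['gripper_width'],p['position'])
print('plate',rect(Q,(538,-371),85,9,17))
cv2.imwrite('pics/w2.png',np.hstack([p['frame'][:,120:520],cv2.resize(q['frame'][270:390,140:320],(400,267))[:, :] if 0 else cv2.resize(q['frame'][230:390,120:280],(400,400))])[...,::-1])
E
```

```text
[ 538.31438514 -371.09508385    4.12540964] [ 1.79989746e+02 -4.96199680e-03 -1.77978301e+02] 18.038441717148803 [ 466.91625097 -373.98100118  213.7902347 ]
plate ([542.3, -371.9, 105.0, 50.8, 2.1], np.float64(12.4), np.float64(15.0), 955)
```

View pics/w2.png

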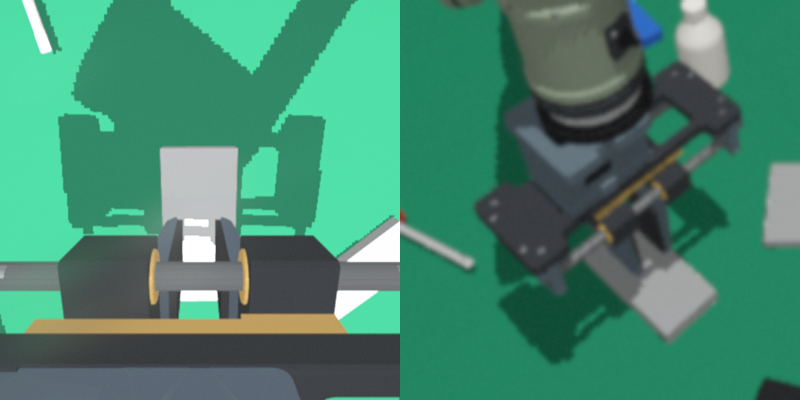

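```bash
python3 - <<'E'
from h import *
for n in ['scene','wrist']:
    q=env.grab_frame(n); Q=cloud(q); p=Q.reshape(-1,3)
    for z in range(0,120,6):
        m=(abs(p[:,0]-538)<45)&(abs(p[:,1]+371)<45)&(p[:,2]>z)&(p[:,2]<=z+6)
        g=p[m]
        if len(g): print(n,z,len(g),g.min(0).round(0)[:2],g.max(0).round(0)[:2])
E
```

```text
scene 0 100 [ 493. -416.] [ 583. -326.]
scene 6 311 [ 494. -399.] [ 583. -346.]
scene 12 508 [ 493. -398.] [ 583. -347.]
scene 36 5 [ 529. -384.] [ 555. -359.]
scene 42 24 [ 523. -389.] [ 556. -355.]
scene 48 37 [ 523. -392.] [ 557. -354.]
scene 54 35 [ 528. -392.] [ 556. -353.]
scene 60 35 [ 526. -392.] [ 557. -355.]
scene 66 37 [ 529. -393.] [ 557. -353.]
scene 72 34 [ 523. -393.] [ 557. -352.]
scene 78 37 [ 523. -393.] [ 557. -351.]
scene 84 36 [ 522. -394.] [ 557. -352.]
scene 90 34 [ 526. -393.] [ 557. -350.]
scene 96 22 [ 527. -363.] [ 556. -353.]
scene 102 13 [ 534. -360.] [ 556. -356.]
scene 108 4 [ 539. -360.] [ 546. -359.]
scene 114 10 [ 540. -406.] [ 552. -359.]
wrist 0 1982 [ 493. -416.] [ 549. -326.]
wrist 6 4 [ 500. -392.] [ 552. -352.]
wrist 12 5630 [ 493. -398.] [ 562. -347.]
wrist 42 59 [ 520. -389.] [ 523. -354.]
wrist 48 188 [ 520. -390.] [ 543. -354.]
wrist 54 149 [ 520. -391.] [ 527. -354.]
wrist 60 201 [ 519. -391.] [ 539. -353.]
wrist 66 243 [ 520. -392.] [ 554. -352.]
wrist 72 245 [ 520. -391.] [ 555. -353.]
wrist 78 250 [ 519. -391.] [ 553. -353.]
wrist 84 279 [ 519. -390.] [ 554. -354.]
wrist 90 292 [ 520. -389.] [ 552. -355.]
wrist 96 635 [ 520. -388.] [ 549. -356.]
wrist 102 95 [ 530. -384.] [ 545. -359.]
wrist 108 114 [ 526. -384.] [ 541. -359.]
wrist 114 123 [ 523. -385.] [ 537. -359.]
```

The fingertips are really about 38 mm above the mat while the reported TCP is z=4. I'll open and measure the tip height accurately.

Request:
move_arm(
  plan=[
    [[0,0,0],0,0.3],
    [[0,0,0],0,0.0],
    [[0,0,0],0,0.0],
    [[0,0,0],0,0.0],
    [[0,0,0],0,0.1],
  ],
)

```text
time_s: 5.95
ee_pos: [538.4, -371.1, 4.2]
ee_rot: [180.0, 0.0, -178.0]
force: [0.2, -0.5, 0.4]
gripper_width: 55.0
gripper_force: 0.0
```

```bash
python3 - <<'E'
from h import *
print(env.tcp_to_grasp, env.state()['gripper_width'],env.state()['ee_pos'])
for n in ['scene','wrist','top']:
    q=env.grab_frame(n); Q=cloud(q); p=Q.reshape(-1,3)
    m=(abs(p[:,0]-538)<22)&(abs(p[:,1]+371)<70)&(p[:,2]>22)&(p[:,2]<110); g=p[m]
    print(n,len(g),np.sort(g[:,2])[:12].round(1))
    for z in range(20,60,4):
        k=g[(g[:,2]>z)&(g[:,2]<=z+4)]
        if len(k): print(z,len(k),k.min(0).round(0)[:2],k.max(0).round(0)[:2])
E
```

```text
18.8 55.046092648324795 [ 538.37838879 -371.09709352    4.20292652]
scene 360 [42.1 42.3 42.4 42.6 42.7 42.7 42.9 43.1 43.1 43.2 43.2 43.8]
40 13 [ 523. -403.] [ 556. -338.]
44 19 [ 520. -408.] [ 556. -337.]
48 28 [ 522. -409.] [ 557. -337.]
52 22 [ 522. -410.] [ 557. -336.]
56 28 [ 522. -410.] [ 557. -335.]
wrist 4555 [42.5 42.6 42.7 42.7 42.8 43.1 43.1 43.1 43.1 43.2 43.2 43.2]
40 44 [ 519. -407.] [ 545. -338.]
44 147 [ 519. -409.] [ 548. -336.]
48 167 [ 519. -410.] [ 546. -334.]
52 173 [ 519. -410.] [ 544. -334.]
56 192 [ 519. -411.] [ 542. -334.]
top 0 []
```

Request:
move_arm(
  plan=[
    [[0,0,0],0,0.1],
    [[0,0,0],0,0.1],
    [[0,-0.05,-1.2],0,0.1],
    [[0,0,-1.0],0,0.1],
    [[0,0,-0.8],0,0.1],
  ],
)

```text
time_s: 6.6
ee_pos: [537.6, -371.1, -27.5]
ee_rot: [179.9, -0.1, -178.0]
force: [-0.3, 0.3, -0.8]
gripper_width: 82.0
gripper_force: 0.0
```

Request:
move_arm(
  plan=[
    [[0,0,-0.3],0,0.2],
    [[0,0,-0.3],0,0.3],
    [[0,0,-0.1],0,0.4],
    [[0,0,0],0,0.5],
    [[0,0,0],0,0.6],
  ],
)

```text
time_s: 7.1
ee_pos: [538.5, -371.6, -32.6]
ee_rot: [-180.0, 0.0, -178.0]
force: [0.4, -0.1, -0.5]
gripper_width: 49.7
gripper_force: 20.0
```

Request:
move_arm(
  plan=[
    [[0,0,0],0,0.6],
    [[0,0,0],0,0.6],
    [[0,0,0],0,0.6],
  ],
)

```text
time_s: 7.4
ee_pos: [538.5, -371.6, -32.6]
ee_rot: [-180.0, 0.0, -178.0]
force: [-0.0, -0.4, -0.0]
gripper_width: 49.7
gripper_force: 20.0
```

Request:
move_arm(
  plan=[
    [[0,0,0.5],0,0.6],
    [[0,0,2],0,0.6],
    [[0,0,3.5],0,0.6],
    [[0,2,4],-1.2,0.6],
    [[0,3,2.2],-1.2,0.6],
  ],
  squeeze=30,
)

```text
time_s: 7.9
ee_pos: [539.7, -323.4, 92.6]
ee_rot: [-179.8, 0.3, 179.5]
force: [0.6, -0.2, -1.4]
gripper_width: 49.7
gripper_force: 30.0
```

Request:
move_arm(
  plan=[
    [[0.4,4.5,0],0,0.6],
    [[0.4,4.5,0],0,0.6],
    [[0.4,4.5,0],0,0.6],
    [[0.4,4.5,0],0,0.6],
    [[0,4.5,0],0,0.6],
  ],
)

```text
time_s: 8.4
ee_pos: [554.5, -94.9, 89.5]
ee_rot: [-180.0, 0.0, 179.6]
force: [-0.2, 0.6, -2.3]
gripper_width: 49.8
gripper_force: 30.0
```

Request:
move_arm(
  plan=[
    [[0,4.5,0],0,0.6],
    [[0,4,0],0,0.6],
    [[0,3,0],0,0.6],
    [[0,2,0],0,0.6],
    [[0,0.2,0],0,0.6],
  ],
)

```text
time_s: 8.9
ee_pos: [554.0, 42.6, 89.4]
ee_rot: [180.0, -0.0, 179.8]
force: [0.4, -0.3, -1.5]
gripper_width: 49.9
gripper_force: 30.0
```

Request:
move_arm(
  plan=[
    [[0,0,0],0,0.6],
    [[0,0,0],0,0.6],
    [[0,0,0],0,0.6],
  ],
)

```text
time_s: 9.2
ee_pos: [554.4, 39.3, 89.2]
ee_rot: [-180.0, -0.0, 179.5]
force: [-0.5, 0.4, -2.6]
gripper_width: 50.1
gripper_force: 30.0
```

```bash
python3 - <<'E'
from h import *
s=env.state();print(s['ee_pos'],s['ee_rot'],s['gripper_width'])
for n in ['scene','wrist']:
    q=env.grab_frame(n); Q=cloud(q); f=q['frame'].astype(int)
    cv2.imwrite(f'pics/c1{n}.png',q['frame'][...,::-1])
    cop=(f[...,0]>f[...,2]+50)&(f[...,0]>130)
    p=Q.reshape(-1,3)
    m=(abs(p[:,0]-555)<70)&(abs(p[:,1]-40)<40)&(p[:,2]>100)&(p[:,2]<142); 
    print(n,m.sum(),np.histogram(p[m][:,2],bins=range(100,145,4)))
    print(rect(Q,(555,40),70,110,140))
E
```

```text
[554.3594048   39.26835337  89.18148323] [-1.79988020e+02 -5.19034665e-03  1.79548435e+02] 50.09114735167189
scene 620 (array([  0,   0,   0,   0,   2,  38,  47,  69, 402,  47,  15]), array([100, 104, 108, 112, 116, 120, 124, 128, 132, 136, 140, 144]))
([556.7, 39.0, 110.3, 74.2, -4.1], np.float64(133.7), np.float64(139.2), 605)
wrist 12716 (array([   0,    0,    0,    0,    0,    1,   89,  120, 7365, 5046,   95]), array([100, 104, 108, 112, 116, 120, 124, 128, 132, 136, 140, 144]))
([548.9, 38.9, 99.5, 67.3, -0.4], np.float64(135.8), np.float64(137.2), 12621)
```

View pics/c1wrist.png

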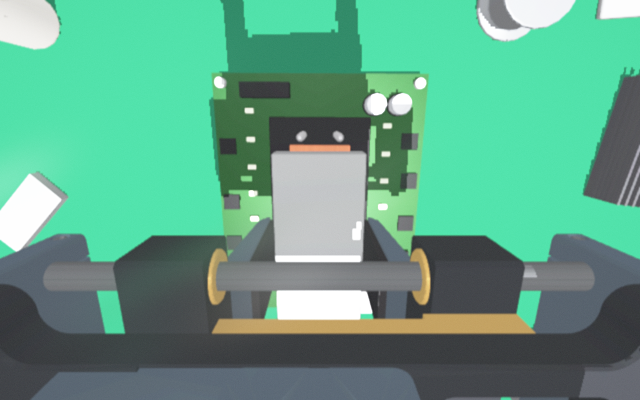

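```bash
cat >> h.py <<'E'
def edges(P,x0,x1,y0,y1,z0,z1):
    p=P.reshape(-1,3); g=p[(p[:,0]>x0)&(p[:,0]<x1)&(p[:,1]>y0)&(p[:,1]<y1)&(p[:,2]>z0)&(p[:,2]<z1)]
    return len(g),np.percentile(g,[.5,50,99.5],axis=0).round(1).T.tolist()
E
python3 - <<'E'
from h import *
q=env.grab_frame('wrist'); Q=cloud(q)
for x in (570,580,590,600): print('plate y at x',x,edges(Q,x,x+8,0,80,131,140)[1][1])
for y in (22,32,42,52): print('plate xmax y',y,edges(Q,560,640,y,y+8,131,140)[1][0])
for x in (570,600,630,650): print('board y at x',x,edges(Q,x,x+8,-90,170,17,29)[1][1])
for y in (-30,0,80,110): print('board xmax y',y,edges(Q,600,720,y,y+8,17,29)[1][0])
for y in (12,40): print('pin',edges(Q,600,640,y,y+28,65,95))
S=cloud(env.grab_frame('scene'))
for y in (-18,60): print('scene side pins',edges(S,560,640,y,y+24,60,95))
T=cloud(env.grab_frame('top'))
print('top board',rect(T,(555,40),150,17,30))
print('top plate z', rect(T,(555,40),70,128,142))
E
```

```text
Traceback (most recent call last):
  File "h.py", line 27, in edges
    return len(g),np.percentile(g,[.5,50,99.5],axis=0).round(1).T.tolist()
                  ~~~~~~~~~~~~~^^^^^^^^^^^^^^^^^^^^^^^
IndexError: index -1 is out of bounds for axis 0 with size 0
```

```bash
sed -i 's/^    return len(g),np.perc/    if len(g)<3: return len(g),[[0]*3]*3\n    return len(g),np.perc/' h.py
python3 - <<'E'
from h import *
q=env.grab_frame('wrist'); Q=cloud(q); print(q['position'],q['orientation'])
for x in (560,570,580,590,600): print('plate y at x',x,edges(Q,x,x+8,0,80,131,140)[1][1])
for y in (22,32,42,52): print('plate xmax y',y,edges(Q,540,640,y,y+8,131,140)[1][0])
for x in (570,600,630,650): print('board y at x',x,edges(Q,x,x+8,-90,170,17,29)[1][1])
for y in (-30,0,80,110): print('board xmax y',y,edges(Q,600,720,y,y+8,17,29)[1][0])
for y in (12,40): print('pin',edges(Q,600,640,y,y+28,65,95))
S=cloud(env.grab_frame('scene'))
for y in (-18,60): print('scene side pins',edges(S,560,640,y,y+24,60,95))
print('scene plate',edges(S,480,640,0,80,131,138))
T=cloud(env.grab_frame('top'))
print('top board',rect(T,(555,40),150,17,30))
print('top plate z', rect(T,(555,40),70,128,142))
E
```

```text
[482.91938567  39.81845704 298.79585378] [1.65306107e+02 3.89596840e-02 8.95312217e+01]
plate y at x 560 [15.0, 48.5, 63.7]
plate y at x 570 [0, 0, 0]
plate y at x 580 [14.4, 38.6, 63.4]
plate y at x 590 [14.0, 38.5, 63.7]
plate y at x 600 [0, 0, 0]
plate xmax y 22 [540.3, 558.0, 598.0]
plate xmax y 32 [540.2, 558.1, 597.9]
plate xmax y 42 [540.1, 558.6, 598.2]
plate xmax y 52 [540.2, 558.4, 598.2]
board y at x 570 [-50.7, 90.5, 128.6]
board y at x 600 [-49.1, 121.2, 126.5]
board y at x 630 [0, 0, 0]
board y at x 650 [-11.3, -7.2, -3.9]
board xmax y -30 [0, 0, 0]
board xmax y 0 [0, 0, 0]
board xmax y 80 [0, 0, 0]
board xmax y 110 [0, 0, 0]
pin (0, [[0, 0, 0], [0, 0, 0], [0, 0, 0]])
pin (0, [[0, 0, 0], [0, 0, 0], [0, 0, 0]])
scene side pins (9, [[595.3, 597.6, 599.5], [3.9, 5.2, 5.7], [60.7, 67.1, 74.6]])
scene side pins (13, [[594.5, 598.2, 599.9], [64.3, 67.3, 69.9], [64.4, 68.8, 78.7]])
scene plate (456, [[500.8, 576.4, 609.9], [3.5, 37.6, 67.4], [131.2, 134.1, 137.8]])
top board ([552.1, 34.3, 129.9, 23.2, -85.8], np.float64(23.1), np.float64(29.8), 55)
top plate z ([534.5, 39.9, 48.9, 27.1, -89.9], np.float64(135.8), np.float64(140.2), 126)
```

```bash
python3 - <<'E'
from h import *
for n in ('wrist','scene'):
    q=env.grab_frame(n); Q=cloud(q)
    for x in range(500,680,12): 
        e=edges(Q,x,x+12,18,62,100,165); b=edges(Q,x,x+12,-45,-30,0,60); print(n,x,e[0],e[1][2],e[1][1],'board z',b[0],b[1][2])
E
```

```text
wrist 500 1891 [134.3, 135.9, 137.5] [18.3, 40.2, 61.8] board z 235 [22.1, 24.8, 26.8]
wrist 512 1789 [134.2, 135.9, 137.5] [18.2, 40.1, 61.8] board z 229 [21.4, 22.9, 25.0]
wrist 524 1702 [134.4, 135.9, 137.4] [18.3, 40.0, 61.9] board z 218 [21.6, 23.1, 24.8]
wrist 536 1604 [134.4, 135.8, 137.3] [18.3, 40.0, 61.7] board z 224 [21.6, 23.0, 26.1]
wrist 548 1536 [134.3, 135.8, 137.3] [18.2, 39.9, 61.9] board z 218 [21.6, 24.8, 26.8]
wrist 560 39 [134.5, 135.3, 136.0] [20.1, 45.5, 61.5] board z 187 [21.3, 23.0, 24.8]
wrist 572 531 [134.5, 135.9, 137.3] [18.4, 39.7, 61.6] board z 200 [21.7, 23.1, 24.5]
wrist 584 1301 [134.4, 135.9, 137.3] [18.1, 40.2, 61.5] board z 164 [21.6, 24.6, 26.5]
wrist 596 234 [134.4, 135.7, 137.2] [18.7, 40.1, 61.7] board z 33 [23.0, 24.8, 26.2]
wrist 608 0 [0, 0, 0] [0, 0, 0] board z 0 [0, 0, 0]
wrist 620 0 [0, 0, 0] [0, 0, 0] board z 0 [0, 0, 0]
wrist 632 0 [0, 0, 0] [0, 0, 0] board z 0 [0, 0, 0]
wrist 644 0 [0, 0, 0] [0, 0, 0] board z 0 [0, 0, 0]
wrist 656 0 [0, 0, 0] [0, 0, 0] board z 0 [0, 0, 0]
wrist 668 0 [0, 0, 0] [0, 0, 0] board z 0 [0, 0, 0]
scene 500 
[... 398 characters left out ...]
31.7, 134.2, 136.5] [19.2, 39.7, 61.4] board z 24 [18.9, 21.5, 24.4]
scene 572 64 [131.4, 134.1, 136.4] [18.7, 38.9, 61.4] board z 24 [18.8, 20.9, 23.4]
scene 584 68 [131.6, 134.0, 136.7] [18.5, 41.5, 61.4] board z 20 [2.5, 22.8, 25.0]
scene 596 65 [130.8, 134.2, 136.3] [19.1, 40.1, 61.4] board z 23 [18.3, 21.6, 24.3]
scene 608 53 [120.1, 128.3, 135.8] [18.5, 40.9, 61.7] board z 28 [2.9, 20.8, 25.0]
scene 620 0 [0, 0, 0] [0, 0, 0] board z 26 [19.4, 20.9, 24.1]
scene 632 0 [0, 0, 0] [0, 0, 0] board z 27 [19.1, 20.8, 23.3]
scene 644 0 [0, 0, 0] [0, 0, 0] board z 21 [6.7, 21.9, 28.1]
scene 656 0 [0, 0, 0] [0, 0, 0] board z 23 [1.8, 20.4, 27.5]
scene 668 0 [0, 0, 0] [0, 0, 0] board z 2 [0, 0, 0]
```

The wrist image's "up" is world -x, so I measure the -x edges instead.

```bash
python3 - <<'E'
from h import *
q=env.grab_frame('wrist'); Q=cloud(q)
for x in (505,520,535,550): print('plate y at x',x,edges(Q,x,x+8,0,80,131,140)[1][1])
for y in (20,35,50): print('plate xmin y',y,edges(Q,460,560,y,y+8,131,140)[1][0])
for x in (455,480,510,530): print('board y at x',x,edges(Q,x,x+8,-90,170,17,29)[1][1])
for y in (-40,-20,90,110): print('board xmin y',y,edges(Q,400,600,y,y+8,17,29)[1][0])
for y in (12,40): print('pin z>60',edges(Q,470,510,y,y+28,60,95))
for y in (12,40): print('pin z>72',edges(Q,470,510,y,y+28,72,95))
f=q['frame'].astype(int); cop=(f[...,0]>f[...,2]+50)&(f[...,0]>130)
g=Q[cop]; g=g[(g[:,2]>45)&(g[:,2]<55)]; print('copper',len(g),np.percentile(g,[1,50,99],axis=0).round(1))
E
```

```text
plate y at x 505 [15.5, 39.8, 64.7]
plate y at x 520 [15.3, 39.7, 64.6]
plate y at x 535 [7.4, 40.1, 72.4]
plate y at x 550 [14.7, 39.5, 64.7]
plate xmin y 20 [499.3, 527.2, 559.6]
plate xmin y 35 [499.3, 527.5, 559.6]
plate xmin y 50 [499.4, 527.7, 559.6]
board y at x 455 [-48.6, 60.1, 129.7]
board y at x 480 [-49.4, -4.0, 129.9]
board y at x 510 [-49.7, 83.9, 129.4]
board y at x 530 [-49.8, 83.5, 129.2]
board xmin y -40 [443.9, 511.6, 595.1]
board xmin y -20 [444.7, 510.4, 573.4]
board xmin y 90 [445.6, 508.7, 572.6]
board xmin y 110 [446.4, 521.0, 595.6]
pin z>60 (63, [[491.2, 493.6, 496.5], [23.5, 26.7, 29.0], [61.5, 75.0, 80.7]])
pin z>60 (60, [[491.6, 493.8, 497.1], [51.2, 53.7, 56.7], [62.3, 75.2, 80.8]])
pin z>72 (51, [[491.6, 494.0, 496.5], [23.5, 26.6, 28.5], [72.1, 75.4, 80.7]])
pin z>72 (51, [[491.8, 494.3, 497.2], [51.4, 53.8, 56.7], [72.2, 76.0, 80.9]])
copper 358 [[501.7  16.8  48.2]
 [503.8  40.1  49.9]
 [505.9  63.4  51.6]]
```

Pins put the nest centre at (554.7, 40.1) and the plate is at (554.4, 40.0), so it's aligned. Lowering.

Request:
move_arm(
  plan=[
    [[0,0,-1],0,0.6],
    [[0,0,-2],0,0.6],
    [[0,0,-1.6],0,0.6],
    [[0,0,-1.2],0,0.6],
    [[0,0,-0.5],0,0.6],
  ],
)

```text
time_s: 10.15
ee_pos: [553.3, 40.4, 24.5]
ee_rot: [-180.0, -0.2, 179.6]
force: [-0.2, -0.2, -2.1]
gripper_width: 49.5
gripper_force: 30.0
```

Request:
move_arm(
  plan=[
    [[0,0,-0.2],0,0.6],
    [[0,0,-0.2],0,0.6],
    [[0,0,-0.15],0,0.6],
    [[0,0,-0.1],0,0.6],
    [[0,0,-0.1],0,0.6],
  ],
)

```text
time_s: 10.65
ee_pos: [554.7, 40.4, 19.0]
ee_rot: [180.0, 0.0, 179.6]
force: [-0.3, 1.1, -2.3]
gripper_width: 49.5
gripper_force: 30.0
```

Request:
move_arm(
  plan=[
    [[0,0,-0.05],0,0.6],
    [[0,0,-0.05],0,0.6],
    [[0,0,0],0,0.6],
    [[0,0,0],0,0.6],
  ],
)

```text
time_s: 11.05
ee_pos: [554.4, 40.4, 17.7]
ee_rot: [180.0, 0.0, 179.6]
force: [-0.3, 0.0, -1.9]
gripper_width: 50.0
gripper_force: 30.0
```

Request:
move_arm(
  plan=[
    [[0,0,-0.05],0,0.6],
    [[0,0,-0.05],0,0.6],
    [[0,0,0],0,0.6],
    [[0,0,0],0,0.6],
  ],
)

```text
time_s: 11.45
ee_pos: [554.5, 40.4, 17.1]
ee_rot: [180.0, 0.0, 179.6]
force: [-1.0, -0.5, 3.6]
gripper_width: 49.8
gripper_force: 30.0
```

Request:
move_arm(
  plan=[
    [[0,0,0.02],0,0.4],
    [[0,0,0],0,0.3],
    [[0,0,0],0,0.25],
    [[0,0,0],0,0.25],
    [[0,0,0],0,0.25],
  ],
)

```text
time_s: 11.95
ee_pos: [554.4, 40.4, 16.7]
ee_rot: [180.0, -0.0, 179.6]
force: [0.3, 0.0, 0.2]
gripper_width: 68.1
gripper_force: 0.0
```

Request:
move_arm(
  plan=[
    [[0,0,1],0,0.25],
    [[0,0,1.5],0,0.25],
    [[0,0,1.5],0,0.7],
    [[0,0,0],0,1],
    [[0,0,0],0,1],
  ],
)

```text
time_s: 12.45
ee_pos: [554.5, 40.4, 57.3]
ee_rot: [180.0, 0.1, 179.6]
force: [0.5, 0.8, 0.3]
gripper_width: 47.1
gripper_force: 0.0
```

Request:
move_arm(
  plan=[
    [[0,0,0],0,1],
    [[0,0,0],0,1],
    [[0,0,0],0,1],
    [[0,0,0],0,1],
    [[0,0,0],0,1],
  ],
)

```text
time_s: 12.95
ee_pos: [554.3, 40.4, 56.7]
ee_rot: [180.0, -0.0, 179.6]
force: [1.2, -0.4, 0.6]
gripper_width: 7.1
gripper_force: 0.0
```

```bash
python3 - <<'E'
from h import *
s=env.state();print(s['ee_pos'],s['gripper_width'],s['force'])
q=env.grab_frame('scene'); Q=cloud(q); w=env.grab_frame('wrist'); W=cloud(w)
for n,C in (('scene',Q),('wrist',W)):
    for x in (500,520,580,595): print(n,x,edges(C,x,x+12,18,62,55,75)[1][2],edges(C,x,x+12,5,75,55,72)[1][1])
p=np.vstack([Q.reshape(-1,3),W.reshape(-1,3)]); g=p[(abs(p[:,0]-554)<18)&(abs(p[:,1]-40)<40)&(p[:,2]>70)&(p[:,2]<130)]
print('tip',np.sort(g[:,2])[:10].round(1))
E
```

```text
[554.27279605  40.40406463  56.6580229 ] 7.122671189064829 [ 1.20038274 -0.44628125  0.59927075]
scene 500 [60.1, 62.5, 64.7] [7.1, 34.0, 55.3]
scene 520 [60.0, 62.6, 65.4] [12.7, 30.5, 56.7]
scene 580 [59.1, 62.8, 65.3] [12.2, 37.3, 61.3]
scene 595 [59.8, 62.1, 64.2] [5.5, 36.3, 69.6]
wrist 500 [62.4, 64.0, 65.8] [9.8, 40.0, 70.1]
wrist 520 [62.3, 64.0, 65.6] [15.4, 39.8, 64.5]
wrist 580 [0, 0, 0] [0, 0, 0]
wrist 595 [62.8, 63.9, 65.5] [37.7, 39.2, 41.4]
tip [93.5 93.8 93.8 94.2 94.4 95.9 96.  96.  96.  96.1]
```

Request:
move_arm(
  plan=[
    [[0,0,-0.8],0,1],
    [[0,0,-0.8],0,1],
    [[0,0,-0.5],0,1],
    [[0,0,-0.3],0,1],
    [[0,0,-0.1],0,1],
  ],
)

```text
time_s: 13.55
ee_pos: [554.0, 40.4, 31.3]
ee_rot: [180.0, -0.1, 179.6]
force: [-1.1, -0.3, 0.7]
gripper_width: 0.5
gripper_force: 0.0
```

Request:
move_arm(
  plan=[
    [[0,0,-0.1],0,1],
    [[0,0,-0.1],0,1],
    [[0,0,-0.1],0,1],
    [[0,0,-0.1],0,1],
    [[0,0,0],0,1],
  ],
)

```text
time_s: 14.05
ee_pos: [554.3, 40.4, 27.8]
ee_rot: [180.0, -0.0, 179.6]
force: [-0.5, 0.9, -0.2]
gripper_width: 0.4
gripper_force: 0.0
```

Request:
move_arm(
  plan=[
    [[0,0,-0.05],0,1],
    [[0,0,-0.05],0,1],
    [[0,0,-0.05],0,1],
    [[0,0,-0.05],0,1],
    [[0,0,0],0,1],
  ],
)

```text
time_s: 14.55
ee_pos: [554.3, 40.4, 25.8]
ee_rot: [180.0, -0.0, 179.6]
force: [-0.3, -0.2, -0.3]
gripper_width: 0.4
gripper_force: 0.0
```

Request:
move_arm(
  plan=[
    [[0,0,-0.05],0,1],
    [[0,0,-0.05],0,1],
    [[0,0,-0.05],0,1],
    [[0,0,-0.05],0,1],
    [[0,0,0],0,1],
  ],
)

```text
time_s: 15.05
ee_pos: [554.4, 40.4, 24.1]
ee_rot: [180.0, 0.0, 179.6]
force: [-0.5, 0.4, 4.7]
gripper_width: 0.3
gripper_force: 2.3
```

Request:
move_arm(
  plan=[
    [[0,0,-0.1],0,1],
    [[0,0,-0.1],0,1],
    [[0,0,-0.1],0,1],
    [[0,0,-0.05],0,1],
    [[0,0,0],0,1],
  ],
)

```text
time_s: 15.55
ee_pos: [554.5, 40.4, 20.8]
ee_rot: [180.0, 0.0, 179.6]
force: [-2.3, 0.4, 6.8]
gripper_width: 0.6
gripper_force: 3.6
```

Request:
move_arm(
  plan=[
    [[0,0,-0.05],0,1],
    [[0,0,0],0,1],
    [[0,0,0],0,1],
    [[0,0,0],0,1],
  ],
)

```text
time_s: 15.95
ee_pos: [554.5, 40.4, 20.4]
ee_rot: [180.0, 0.0, 179.6]
force: [-2.4, -0.6, 7.0]
gripper_width: 0.6
gripper_force: 3.8
```

```bash
python3 - <<'E'
from h import *
s=env.state();print(s['ee_pos'],s['force'])
W=cloud(env.grab_frame('wrist'))
for x in (500,510,520,530): print(x,[edges(W,x,x+10,y,y+14,45,72)[1][2] for y in (18,33,48)])
E
```

```text
[554.4648393   40.41976845  20.40853963] [-2.3520243  -0.6151208   7.02585048]
500 [[57.4, 58.9, 60.6], [57.3, 59.0, 60.5], [57.4, 59.0, 60.4]]
510 [[57.5, 59.0, 60.4], [57.5, 59.0, 60.5], [57.4, 59.0, 60.5]]
520 [[57.5, 59.0, 61.0], [57.3, 58.9, 60.4], [57.9, 59.0, 60.4]]
530 [[57.4, 59.0, 71.4], [57.6, 59.4, 71.7], [57.5, 59.0, 70.1]]
```

Request:
move_arm(
  plan=[
    [[0,0,0.15],0,1],
    [[0,0,0.2],0,1],
    [[0,0,0.3],0,1],
    [[0,0,1],0,1],
    [[0,0,2.5],0,1],
  ],
)

```text
time_s: 16.5
ee_pos: [552.5, 40.3, 59.9]
ee_rot: [-180.0, -0.3, 179.6]
force: [-0.5, -0.3, 0.2]
gripper_width: 0.4
gripper_force: 0.0
```

Request:
move_arm(
  plan=[
    [[0,2,2.8],0,0.8],
    [[-1,4.5,0],-2,0.6],
    [[-1,4.5,0],-2,0.4],
    [[-1,4.5,0],-2,0.2],
    [[-1,4.5,0],-0.9,0],
  ],
)

```text
time_s: 17.0
ee_pos: [513.9, 242.0, 89.7]
ee_rot: [180.0, 0.0, 172.6]
force: [0.0, -0.1, 0.4]
gripper_width: 37.8
gripper_force: 0.0
```

Request:
move_arm(
  plan=[
    [[-1,4,0],0,0],
    [[0,3,0],0,0],
    [[0,2,0],0,0],
    [[0,0,0],0,0],
    [[0,0,0],0,0],
  ],
)

```text
time_s: 17.5
ee_pos: [504.4, 329.7, 89.1]
ee_rot: [-179.9, -0.0, 172.7]
force: [-0.2, -0.1, 0.7]
gripper_width: 77.7
gripper_force: 0.0
```

```bash
python3 - <<'E'
from h import *
s=env.state();print(s['ee_pos'],s['ee_rot'],s['gripper_width'])
w=env.grab_frame('wrist');W=cloud(w); print(w['position'],w['orientation'])
cv2.imwrite('pics/h1.png',w['frame'][...,::-1])
print(rect(W,(504,331),62,25,45),edges(W,430,520,270,380,25,45))
T=cloud(env.grab_frame('top'));
for x in (495,520,570,600): print('plate',x,edges(T,x,x+10,18,62,55,75)[1][2],edges(T,x,x+10,5,75,57,70)[1][1])
E
```

```text
[504.36559562 329.70286239  89.10444459] [-1.79933596e+02 -2.12470829e-02  1.72746054e+02] 77.68601758527097
[433.55417704 338.60743919 298.76744692] [1.65318311e+02 1.02906342e-01 8.27190674e+01]
([504.8, 331.6, 110.1, 50.1, -7.4], np.float64(35.8), np.float64(37.3), 2945) (1996, [[448.2, 483.7, 519.4], [306.1, 334.6, 362.0], [25.3, 35.8, 37.6]])
plate 495 [61.5, 64.2, 73.9] [17.0, 41.5, 63.3]
plate 520 [60.1, 64.5, 69.3] [16.8, 38.7, 63.4]
plate 570 [60.6, 64.3, 67.6] [16.5, 41.2, 63.3]
plate 600 [57.3, 63.9, 68.1] [16.3, 41.1, 63.2]
```

View pics/h1.png

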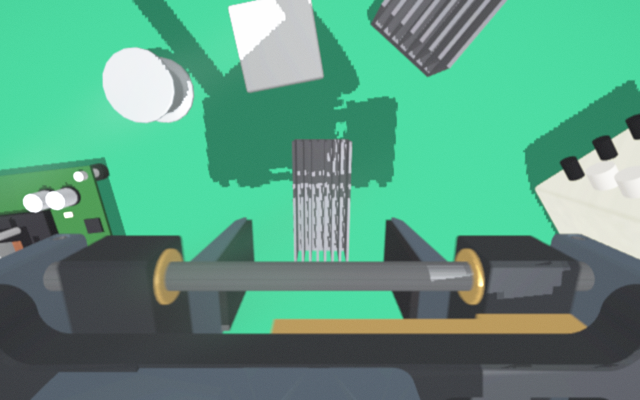

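Request:
move_arm(
  plan=[
    [[0,0.1,-2],0,0],
    [[0,0,-4],0,0],
    [[0,0,-3],0,0],
    [[0,0,-1.8],0,0],
    [[0,0,-0.8],0,0],
  ],
  squeeze=20,
)

```text
time_s: 18.1
ee_pos: [503.5, 329.2, -28.5]
ee_rot: [-179.9, -0.2, 172.6]
force: [-0.1, 0.5, 0.0]
gripper_width: 90.9
gripper_force: 0.0
```

Request:
move_arm(
  plan=[
    [[0,0,-0.5],0,0.1],
    [[0,0,-0.2],0,0.3],
    [[0,0,-0.1],0,0.4],
    [[0,0,0],0,0.5],
    [[0,0,0],0,0.6],
  ],
)

```text
time_s: 18.6
ee_pos: [504.8, 331.7, -33.9]
ee_rot: [179.9, 0.1, 172.7]
force: [0.6, 0.2, -0.1]
gripper_width: 54.3
gripper_force: 0.0
```

Request:
move_arm(
  plan=[
    [[0,0,0],0,0.6],
    [[0,0,0],0,0.6],
    [[0,0,0],0,0.6],
    [[0,0,0],0,0.6],
  ],
  squeeze=30,
)

```text
time_s: 19.0
ee_pos: [504.7, 331.8, -34.0]
ee_rot: [179.9, 0.0, 172.7]
force: [-0.7, 0.7, 5.6]
gripper_width: 49.9
gripper_force: 30.0
```

Request:
move_arm(
  plan=[
    [[0,0,0.5],0,0.6],
    [[0,0,2],0,0.6],
    [[0,0,3.8],0,0.6],
    [[0,0,4],0,0.6],
    [[1,-3,2.4],2,0.6],
  ],
)

```text
time_s: 19.5
ee_pos: [514.6, 304.2, 94.7]
ee_rot: [179.8, 0.1, 175.0]
force: [0.8, -0.0, -2.9]
gripper_width: 49.7
gripper_force: 30.0
```

Request:
move_arm(
  plan=[
    [[1,-4.5,0],2,0.6],
    [[1,-4.5,0],2,0.6],
    [[1,-4.5,0],0.8,0.6],
    [[1,-4.5,0],0,0.6],
    [[0,-4,0],0,0.6],
  ],
)

```text
time_s: 20.0
ee_pos: [554.6, 79.0, 91.6]
ee_rot: [-180.0, -0.0, 179.5]
force: [0.4, 0.3, -3.6]
gripper_width: 49.9
gripper_force: 30.0
```

Request:
move_arm(
  plan=[
    [[0,-2.5,0],0,0.6],
    [[0,-1.4,0],0,0.6],
    [[0,-0.3,0],0,0.6],
    [[0,0,0],0,0.6],
    [[0,0,0],0,0.6],
  ],
)

```text
time_s: 20.5
ee_pos: [554.3, 40.7, 92.2]
ee_rot: [180.0, -0.0, 179.6]
force: [0.7, 0.3, -2.6]
gripper_width: 49.8
gripper_force: 30.0
```

```bash
python3 - <<'E'
from h import *
s=env.state();print(s['ee_pos'],s['ee_rot'],s['force'],s['gripper_width'])
W=cloud(env.grab_frame('wrist')); S=cloud(env.grab_frame('scene'))
for x in (500,508,516,524): print('hs',x,edges(W,x,x+8,0,80,152,168)[1][1:])
for y in (20,35,50): print('hs xmin y',y,edges(W,460,560,y,y+8,152,168)[1][0])
for y in (12,40): print('pin',edges(W,470,510,y,y+28,62,95))
print('scene',edges(S,480,640,10,70,152,168),edges(S,480,640,10,70,115,130))
E
```

```text
[554.29237381  40.67258955  92.22222721] [ 1.79962211e+02 -1.68670862e-02  1.79593160e+02] [ 0.68074528  0.34816471 -2.63769814] 49.76945364296424
hs 500 [[15.7, 43.0, 65.4], [152.6, 162.0, 163.9]]
hs 508 [[15.6, 38.0, 65.4], [152.2, 162.0, 164.0]]
hs 516 [[15.5, 43.0, 65.3], [152.4, 162.0, 163.6]]
hs 524 [[15.5, 42.9, 65.1], [152.2, 162.1, 163.9]]
hs xmin y 20 [499.4, 522.6, 550.2]
hs xmin y 35 [499.5, 524.9, 551.7]
hs xmin y 50 [499.6, 523.0, 551.0]
pin (313, [[491.4, 501.4, 504.6], [16.0, 27.2, 39.4], [62.1, 64.2, 81.0]])
pin (337, [[491.8, 501.7, 505.5], [40.2, 53.1, 65.2], [62.0, 64.1, 80.6]])
scene (420, [[552.0, 584.0, 610.0], [12.6, 41.5, 68.0], [152.5, 159.0, 167.5]]) (61, [[499.9, 597.4, 610.5], [13.2, 16.1, 62.0], [123.1, 127.0, 129.9]])
```

Request:
move_arm(
  plan=[
    [[0,-0.03,-1],0,0.6],
    [[0,0,-1.8],0,0.6],
    [[0,0,-1.4],0,0.6],
    [[0,0,-0.8],0,0.6],
    [[0,0,-0.4],0,0.6],
  ],
)

```text
time_s: 21.1
ee_pos: [553.7, 39.4, 37.2]
ee_rot: [180.0, -0.1, 179.6]
force: [-0.4, 0.2, -2.5]
gripper_width: 49.9
gripper_force: 30.0
```

Request:
move_arm(
  plan=[
    [[0,0,-0.2],0,0.6],
    [[0,0,-0.15],0,0.6],
    [[0,0,-0.1],0,0.6],
    [[0,0,-0.1],0,0.6],
    [[0,0,0],0,0.6],
  ],
)

```text
time_s: 21.6
ee_pos: [554.5, 39.1, 33.1]
ee_rot: [180.0, 0.0, 179.5]
force: [-0.0, -1.1, -3.1]
gripper_width: 49.7
gripper_force: 30.0
```

Request:
move_arm(
  plan=[
    [[0,0,-0.05],0,0.6],
    [[0,0,-0.05],0,0.6],
    [[0,0,0],0,0.6],
    [[0,0,0],0,0.6],
  ],
)

```text
time_s: 22.0
ee_pos: [554.4, 39.1, 31.9]
ee_rot: [180.0, -0.0, 179.5]
force: [-0.6, 0.2, -3.2]
gripper_width: 49.9
gripper_force: 30.0
```

Request:
move_arm(
  plan=[
    [[0,0.1,0],0,0.6],
    [[0,0,-0.05],0,0.6],
    [[0,0,-0.05],0,0.6],
    [[0,0,0],0,0.6],
    [[0,0,0],0,0.6],
  ],
)

```text
time_s: 22.5
ee_pos: [554.4, 40.1, 30.8]
ee_rot: [180.0, -0.0, 179.5]
force: [0.1, 0.2, -2.5]
gripper_width: 49.8
gripper_force: 30.0
```

Request:
move_arm(
  plan=[
    [[0,0,-0.05],0,0.6],
    [[0,0,-0.05],0,0.6],
    [[0,0,0],0,0.6],
    [[0,0,0],0,0.6],
  ],
)

```text
time_s: 22.9
ee_pos: [554.4, 40.1, 30.0]
ee_rot: [180.0, 0.0, 179.5]
force: [-0.3, 1.0, 0.4]
gripper_width: 49.7
gripper_force: 30.0
```

Contact made. Release, rise, and close the fingers above.

Request:
move_arm(
  plan=[
    [[0,0,-0.02],0,0.4],
    [[0,0,0],0,0.3],
    [[0,0,0],0,0.25],
    [[0,0,0],0,0.25],
    [[0,0,0],0,0.25],
  ],
)

```text
time_s: 23.4
ee_pos: [554.4, 40.1, 29.7]
ee_rot: [180.0, 0.0, 179.5]
force: [0.6, 0.2, 1.1]
gripper_width: 68.5
gripper_force: 0.0
```

Request:
move_arm(
  plan=[
    [[0,0,1.5],0,0.25],
    [[0,0,2.5],0,0.25],
    [[0,0,1.2],0,0.25],
    [[0,0,0],0,1],
    [[0,0,0],0,1],
  ],
)

```text
time_s: 23.9
ee_pos: [554.0, 40.1, 81.2]
ee_rot: [180.0, -0.0, 179.5]
force: [-0.1, 0.7, -0.6]
gripper_width: 55.2
gripper_force: 0.0
```

Request:
move_arm(
  plan=[
    [[0,0,0],0,1],
    [[0,0,0],0,1],
    [[0,0,0],0,1],
    [[0,0,0],0,1],
    [[0,0,0],0,1],
  ],
)

```text
time_s: 24.4
ee_pos: [554.3, 40.1, 81.5]
ee_rot: [180.0, -0.0, 179.5]
force: [0.5, 0.1, -0.1]
gripper_width: 15.2
gripper_force: 0.0
```

```bash
cat > chk.py <<'E'
from h import *
s=env.state();print(s['ee_pos'],s['force'],s['gripper_width'])
w=env.grab_frame('wrist');W=cloud(w); cv2.imwrite('pics/last.png',w['frame'][...,::-1])
for x in (500,512,524): print(x,[edges(W,x,x+10,y,y+14,85,108)[1][2] for y in (16,33,50)],edges(W,x,x+10,5,75,85,108)[1][1])
print(edges(W,480,530,15,65,85,108)[1][0])
E
python3 chk.py
```

```text
[554.27534183  40.09426998  81.45434901] [ 0.46201362  0.1252095  -0.0790916 ] 15.245423555241612
500 [[85.8, 99.6, 101.3], [86.2, 99.8, 101.4], [85.2, 99.6, 101.4]] [15.1, 42.3, 65.0]
512 [[86.1, 99.5, 101.6], [85.1, 99.8, 101.7], [86.6, 99.6, 101.3]] [15.2, 42.2, 64.6]
524 [[85.3, 99.6, 101.4], [85.6, 99.6, 101.6], [85.1, 99.6, 101.3]] [14.9, 42.1, 64.8]
[499.4, 513.8, 529.9]
```

Request:
move_arm(
  plan=[
    [[0,0,-0.3],0,1],
    [[0,0,-0.5],0,1],
    [[0,0,-0.5],0,1],
    [[0,0,-0.3],0,1],
    [[0,0,-0.15],0,1],
  ],
)

```text
time_s: 24.95
ee_pos: [554.0, 40.1, 63.6]
ee_rot: [180.0, -0.1, 179.5]
force: [0.3, -0.2, -0.8]
gripper_width: 0.2
gripper_force: 0.0
```

Request:
move_arm(
  plan=[
    [[0,0,-0.1],0,1],
    [[0,0,-0.05],0,1],
    [[0,0,-0.05],0,1],
    [[0,0,-0.05],0,1],
    [[0,0,0],0,1],
  ],
)

```text
time_s: 25.45
ee_pos: [554.4, 40.1, 61.7]
ee_rot: [180.0, 0.0, 179.5]
force: [0.5, -0.0, 1.0]
gripper_width: 0.6
gripper_force: 0.0
```

Request:
move_arm(
  plan=[
    [[0,0,-0.05],0,1],
    [[0,0,-0.05],0,1],
    [[0,0,-0.05],0,1],
    [[0,0,0],0,1],
  ],
)

```text
time_s: 25.85
ee_pos: [554.5, 40.1, 60.3]
ee_rot: [180.0, 0.0, 179.5]
force: [-0.4, -0.1, 1.8]
gripper_width: 0.3
gripper_force: 0.8
```

Request:
move_arm(
  plan=[
    [[0,0,-0.1],0,1],
    [[0,0,-0.1],0,1],
    [[0,0,-0.1],0,1],
    [[0,0,-0.1],0,1],
    [[0,0,-0.05],0,1],
  ],
)

```text
time_s: 26.35
ee_pos: [554.5, 40.1, 55.9]
ee_rot: [180.0, 0.0, 179.5]
force: [-1.1, -0.4, 4.6]
gripper_width: 0.2
gripper_force: 2.6
```

Request:
move_arm(
  plan=[
    [[0,0,-0.05],0,1],
    [[0,0,0],0,1],
    [[0,0,0],0,1],
    [[0,0,0],0,1],
    [[0,0,0],0,1],
  ],
)

```text
time_s: 26.85
ee_pos: [554.5, 40.1, 55.5]
ee_rot: [180.0, 0.0, 179.5]
force: [-1.4, 0.6, 5.3]
gripper_width: 0.8
gripper_force: 2.7
```

```bash
python3 chk.py
```

```text
[554.52408685  40.10168264  55.51384301] [-1.36843896  0.59981983  5.32444737] 0.7938049297620178
500 [[85.1, 93.7, 95.6], [92.4, 93.9, 95.5], [85.1, 93.6, 95.6]] [15.1, 37.6, 65.0]
512 [[85.9, 93.8, 95.9], [92.5, 94.1, 95.5], [85.8, 93.7, 95.9]] [15.0, 42.5, 64.9]
524 [[85.6, 93.7, 95.7], [92.6, 94.1, 95.4], [85.4, 93.8, 95.4]] [14.9, 42.4, 64.8]
[499.5, 514.0, 529.9]
```

The bed is about 5 mm down and the stack lies flat. Now I rise slowly and retreat upward.

Request:
move_arm(
  plan=[
    [[0,0,0.15],0,1],
    [[0,0,0.2],0,1],
    [[0,0,0.25],0,1],
    [[0,0,0.5],0,1],
    [[0,0,2],0,1],
  ],
)

```text
time_s: 27.4
ee_pos: [552.3, 40.0, 84.4]
ee_rot: [-180.0, -0.3, 179.5]
force: [0.1, -0.4, -0.3]
gripper_width: 0.7
gripper_force: 0.0
```

Request:
move_arm(
  plan=[
    [[0,0,3],0,1],
    [[0,0,2],0,1],
    [[0,0,0],0,1],
    [[0,0,0],0,1],
    [[0,0,0],0,1],
  ],
)

```text
time_s: 27.9
ee_pos: [553.2, 40.1, 134.6]
ee_rot: [-180.0, -0.2, 179.5]
force: [0.2, -1.2, -1.0]
gripper_width: 0.3
gripper_force: 0.0
```

```bash
python3 chk.py
```

```text
[553.21909281  40.06287901 134.63589277] [ 0.18767232 -1.19590121 -0.97962088] 0.2697556946985139
500 [[85.3, 99.7, 101.5], [98.5, 100.0, 101.3], [85.4, 99.6, 101.6]] [15.3, 37.3, 64.5]
512 [[86.1, 99.6, 101.2], [98.6, 100.0, 101.6], [85.2, 99.6, 101.2]] [14.9, 42.6, 64.8]
524 [[89.6, 99.8, 101.4], [98.5, 100.0, 101.4], [88.6, 99.5, 101.1]] [15.3, 39.8, 64.2]
[499.4, 513.6, 529.7]
```

View pics/last.png

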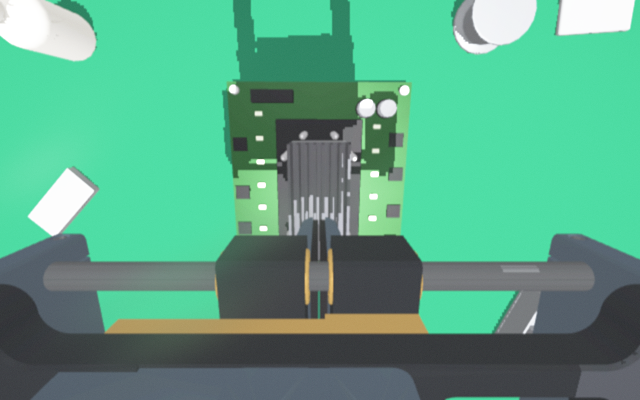

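The heatsink sits flat between the pins (around (320,185)), with its top at 100 mm. The springs are back up and the gripper is clear.

```bash
python3 -c "
from workcell import env
print(env.job_done())"
```

```text
the job is handed in; nothing more can be done
None
```

The plate, then the heatsink, were set in the nest, released and each pressed about 5 mm; both lie flat with the springs back up, and the job was handed in after about 28 s of robot time, with no verdict returned.

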